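# Gauge the instrument-case feet and pass the right one

### The arm

A 6-joint arm with a two-finger parallel gripper is mounted at the origin on the work surface. World frame = base frame: x ahead of the robot, y to its left, z up, the work surface at z = 0. Lengths are in m, angles in rad, forces in N, time in s.
With the tool pointing down it reaches from about 0.35 to 0.85 m from the base axis. Payload 8.1 kg.
Tool frame: the origin (TCP) lies at the very end of the fingers, on their centre line; the grasp point (between the pads) lies 19 mm behind it; x points along the fingers, y is the direction in which the jaws open and shut, and the axes are right-handed (so a half turn about x gives the same grasp; the last joint's range is limited). The gripper opens to 93 mm and grips with 3 to 60 N. Pads are 15 mm wide; open, the fingers measure 128 mm over their backs; the gripper's body (75 mm by 188 mm) begins 65 mm behind the grasp point.
Start: joints at [1.107, 0.13, 1.488, -0, 1.523, -0.085], TCP at [0.222, 0.557, 0.219] pointing down, gripper open.
Joint ranges: [-2.96, 2.96], [-0.89, 2.26], [0.02, 2.5], [-1.34, 4.48], [0, 2.73], [-2.66, 2.66]. Speed limits (rad/s): [2.39, 2.39, 2.79, 3.14, 3.14, 3.14].

### API

Orientations are given as a rotation vector (axis times angle).
In Python, from plant import * gives the robot as it stands. The module is installed in compiled form; this text tells all that it offers.
- The arm moves only by the tool apply_moves, never from a script. Its argument "series" is a list of rows, each an object with "jaw": the gripper's target within -1 to 1 (shut at 1, half-way at 0, fully open at -1); "linear": the shift along the tool's x, y, z normalised to -1 to 1, where 1 is 0.6 m, a list of three; "roll": the turn about the tool's x normalised to -1 to 1, where 1 is 30 degrees. A call has 1 to 20 rows; each row is the pose to reach, as a shift and turn from the pose measured when the call began, along the tool's axes at that moment; what a row does not reach only later rows make up. A row lasts 1/8 s, in which the tool goes at most 62.5 mm and 10.7 degrees, less where a joint would pass 70% of its speed; a pose out of reach is approached as far as the arm can. A call with a number of a shift or a turn outside -1 to 1 is refused whole. A call with a gripper value outside its range is refused whole. The fingers move at their own pace and stop on an object; "force" is the grip in N (left out, the last holds). Time passes only in rows, so rows that repeat a pose let the fingers close. It gives the time, the measured TCP pose, the force and the opening at its end, in the units of the state.
- read_state(): the state, without advancing time (a new reading comes with each control period).
- read_camera(name): name is "scene" or "top"; returns a dict with "pixels" (400x640x3 uint8, blue, green, red), "intrinsics" (3x3 intrinsics, pixels), "D" ([k1, k2, p1, p2, k3] as OpenCV has them; the pictures are not rectified), "rvec" (rotation vector, rad) and "tvec" (3), from world to camera coordinates, as OpenCV has them. Camera axes: x right, y down, z forward; pixel columns grow to the right and rows downward; lengths in m; the calibration is good to about 2 mm. A picture is of the moment at which its call begins. There is no depth.
- close_job(): hands the job in, once; it reports no verdict.
The state is a dict: "t": time; "q": joint angles; "dq": joint speeds; "joint_torque": joint torques, N m; "tool_pos": TCP position; "orientation": TCP orientation; "force": force on the tool from outside, world axes, zero at the start; "wrist_torque": the same for the moment, N m; "opening": finger opening in m.
Only numpy, scipy, OpenCV 4.12 (cv2) and the standard library are available. Lean on these libraries where they do the work, as an engineer would, in place of code of your own. Each camera call takes 0.05 s, during which the arm holds its last target. There are 200 camera calls.

### The job

Three turned steel feet for the instrument cases stand on the table, with round base discs of different widths. Find the one whose disc fits between the wide go jaws of the flat steel gauge but not between its narrow no-go jaws, slide it along in the go jaws until it stops against the no-go step, and then stand that foot upright in the shallow plywood tray and let go.

Things in the scene. Friction and masses are not known exactly. Their poses are not given: they have to be found in the camera images.
- foot: The right foot: bare steel, base disc 36 mm across, 10 mm thick; round stem 16 mm across from its middle up to 52 mm, dark thread grooves near the top. 0.14 kg, loose, upright. Origin: centre of the underside; z up the stem. Grip the stem above 18 mm to clear the gauge. Two like feet nearby, same stem, are wrong: disc 52 mm (too wide for go) and 22 mm (slips through no-go).
- gauge: Dark steel plate, 12 mm thick, 120 (x) by 100 mm (y), fixed. Slot along x, open at -x, cut through to the table: go jaws 46 mm apart from x=-60 to 0, square step, no-go jaws 26 mm apart to x=35, closed behind. Origin mid-slot at the step, table height; x points away from the robot within 25 degrees. A 36 mm disc stops with its centre at x=-12.5; lower it in near x=-37 or slide it in at -x.
- tray: Shallow square plywood tray, 150 by 150 mm outside, walls 6 mm thick and 20 mm high, floor 6 mm thick, fixed to the table, empty. Origin at the centre of its underside (table height), x and y along its sides.
Mind the look-alikes: they are no part of the job. Of the things that look like the tray, the largest one is meant.

How it is judged:
By the outcome, as a careful person would: the job done as asked, in the order asked, and still so for the second after the job is handed in, with the robot touching nothing.
It also fails if it takes over 42 s, if anything falls off the work surface, if the arm or the gripper's body presses on something with over 40 N, if the wrist force passes 120 N, or if a joint passes its speed limit or range.

## Working session

There is one attempt and no reset: what is moved stays moved. The work goes in short steps, Python scripts to look and compute and a tool call to move; the robot and the scene stay as the last step left them, time stands still between calls to the robot, and variables do not carry over. Pictures are saved under pics/ and viewed, about 8 in all and at most 12, crops included, and the job is handed in when it is done.

Besides the shell and the picture viewer there is one more tool, called after "Request:" as a command line: name --argument value ..., lists and objects as JSON in quotes. apply_moves: Moves the arm, as the interface text tells. Its arguments: {"type":"object","properties":{"series":{"type":"array"},"force":{"type":"number"}},"required":["series"]}

```bash
mkdir -p pics
cat > h.py <<'E'
from plant import *
import numpy as np, cv2
def snap(name,fn):
    c=read_camera(name); cv2.imwrite('pics/'+fn,c['pixels']); np.savez('pics/'+fn[:-4],**{k:np.array(v) for k,v in c.items()}); return c
def load(fn): return dict(np.load('pics/'+fn+'.npz'))
def ray(c,uv,z):
    uv=np.array(uv,float).reshape(-1,1,2)
    n=cv2.undistortPoints(uv,np.array(c['intrinsics']),np.array(c['D'])).reshape(-1,2)
    R=cv2.Rodrigues(np.array(c['rvec'],float))[0]; t=np.array(c['tvec'],float).reshape(3)
    o=-R.T@t; d=np.c_[n,np.ones(len(n))]@R
    return o+d*((z-o[2])/d[:,2])[:,None]
def proj(c,p): return cv2.projectPoints(np.array(p,float).reshape(-1,1,3),np.array(c['rvec'],float),np.array(c['tvec'],float),np.array(c['intrinsics']),np.array(c['D']))[0].reshape(-1,2)
def crop(c,x0,y0,w,h,s,fn): cv2.imwrite('pics/'+fn,cv2.resize(c['pixels'][y0:y0+h,x0:x0+w],None,fx=s,fy=s,interpolation=cv2.INTER_CUBIC))
E
python3 - <<'E'
from h import *
a=snap('top','top0.png');b=snap('scene','sc0.png')
for c in(a,b):
  R=cv2.Rodrigues(c['rvec'])[0];print(-R.T@np.ravel(c['tvec']))
s=read_state();print(s)
E
```

```text
[0.322189   0.00781347 1.0296608 ]
[0.85538467 0.59053148 0.68369559]
{'t': 0.1, 'q': array([ 1.10658029e+00,  1.31053035e-01,  1.48912050e+00, -5.00375382e-05,
        1.52300434e+00, -8.53864120e-02]), 'dq': array([ 0.00064495, -0.00145823, -0.00262272, -0.00105573,  0.00018773,
       -0.00016295]), 'joint_torque': array([ 1.18154625e-03, -5.61344397e+01, -4.93095160e+01,  7.70570152e-02,
        2.90733785e-02, -6.26498763e-05]), 'tool_pos': array([0.22166853, 0.55702232, 0.21773922]), 'orientation': array([ 0.29600875,  1.55066889, -0.29843871]), 'force': array([-0.31928982, -0.61678179, -0.80587858]), 'wrist_torque': array([-0.02881217,  0.02528836,  0.02060265]), 'opening': 0.09307736065160856}
```

View pics/top0.png

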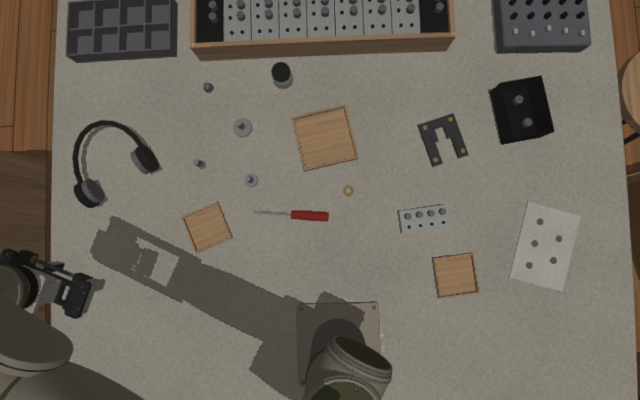

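View pics/sc0.png

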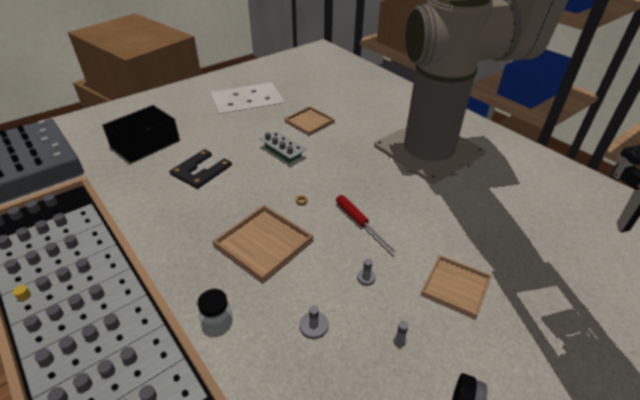

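Top view: the tray candidates are at (325,138), (207,227) and (455,275), and the first is the largest. The gauge is at (443,140). The feet candidates are at (242,127), (251,180), (199,163) and (208,87). I'll confirm these in enlarged crops.

Run:
```python
from h import *
c=load('top0')
P=c['pixels']
f=lambda x,y,w,h,s:cv2.resize(P[y:y+h,x:x+w],None,fx=s,fy=s,interpolation=cv2.INTER_CUBIC)
A=f(180,70,90,130,4.5)
B=f(405,105,70,70,5.6)
C=f(285,100,80,80,4.9)
o=np.zeros((585,800,3),np.uint8);o[:,:405]=A;o[:392,405:797]=f(405,105,70,70,5.6);cv2.imwrite('pics/crop1.png',o)
```

```text
(no output)
```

View pics/crop1.png

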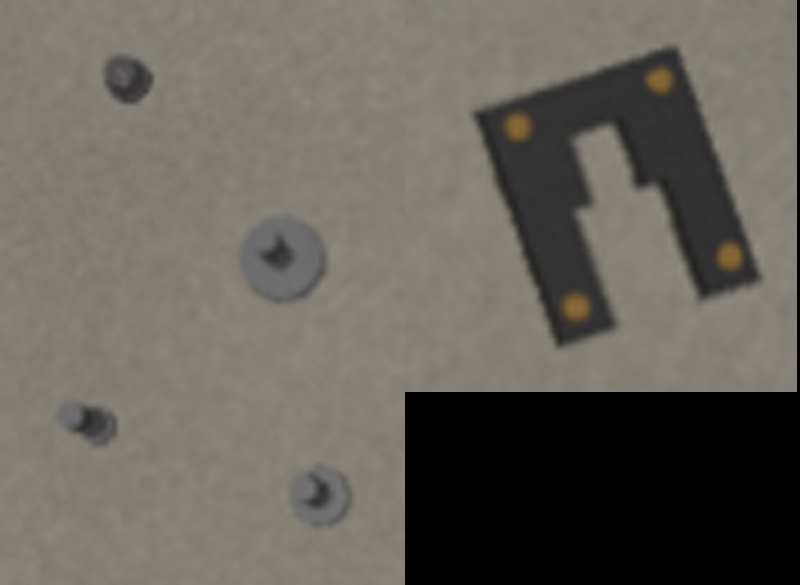

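The (251,180) foot has a disc about 13.3 px across, against 19 px for (242,127) and about 8 px for (199,163). A ratio of 52:36:22 fits, so (251,180) is the right foot. (208,87) is a dark knob with no disc. The gauge slot opens toward the bottom of the image, which is toward the robot.

```bash
cat > m.py <<'E'
from h import *
c=load('top0')
g=lambda p:[(405+(x-405)/5.6-.41,105+y/5.6-.41) for x,y in p]
k=ray(c,g([(473,113),(677,45),(762,282),(558,347)]),.012)[:,:2]
ctr=k.mean(0); ax=(k[0]+k[1]-k[2]-k[3]);ax/=np.linalg.norm(ax)
print('gauge ctr',ctr,'yaw',np.degrees(np.arctan2(ax[1],ax[0])),[np.linalg.norm(k[i]-k[i-1]) for i in range(4)])
st=ray(c,g([(574,212),(592,205),(638,188),(657,182)]),.012)[:,:2];print('step',st,st.mean(0))
f=lambda p:[(180+x/4.5-.4,70+y/4.5-.4) for x,y in p]
print('foot disc',ray(c,f([(320,496)]),.01),'stem top',ray(c,f([(309,488)]),.052),'edges',ray(c,f([(290,496),(350,496)]),.01))
print('others',ray(c,f([(283,258),(98,427)]),.01))
t=ray(c,[(292,117),(345,106),(358,158),(303,170)],.02)[:,:2];print('tray',t.mean(0),[np.linalg.norm(t[i]-t[i-1]) for i in range(4)],t)
s=load('sc0')
for p in (ctr,): print(proj(s,[[*p,.012]]))
print('foot in scene',proj(s,[[*ray(c,f([(320,496)]),.01)[0][:2],z] for z in(.0,.01,.052)]))
from scipy.spatial.transform import Rotation as Ro
print(Ro.from_rotvec(read_state()['orientation']).as_matrix())
E
python3 m.py
python3 - <<'E'
from h import *
s=load('sc0');P=s['pixels']
f=lambda x,y,w,h,q:cv2.resize(P[y:y+h,x:x+w],None,fx=q,fy=q,interpolation=cv2.INTER_CUBIC)
o=np.zeros((400,800,3),np.uint8);o[:,:320]=f(347,255,40,50,8)[:400];o[:300,320:800]=f(160,140,80,50,6);cv2.imwrite('pics/crop2.png',o)
E
```

```text
gauge ctr [ 0.53485563 -0.29805072] yaw 16.801945617927966 [np.float64(0.11952198522673937), np.float64(0.10416902630953455), np.float64(0.12117786979959223), np.float64(0.1028455023589852)]
step [[ 0.5277864  -0.27679629]
 [ 0.53091896 -0.28556598]
 [ 0.53850664 -0.30798722]
 [ 0.54115082 -0.31723566]] [ 0.5345907  -0.29689628]
foot disc [[0.44260911 0.21984073 0.01      ]] stem top [[0.44247249 0.21741037 0.052     ]] edges [[0.44318696 0.23798436 0.01      ]
 [0.44203404 0.2017336  0.01      ]]
others [[0.58825872 0.24031728 0.01      ]
 [0.48892396 0.35480243 0.01      ]]
tray [0.54859784 0.01787381] [np.float64(0.14680906078141603), np.float64(0.14530692713069182), np.float64(0.1450549889391915), np.float64(0.14941185698784595)] [[ 0.60773329  0.10343652]
 [ 0.63267308 -0.03971413]
 [ 0.49071916 -0.06954758]
 [ 0.46326582  0.07732045]]
[[200.36450854 165.50900374]]
foot in scene [[364.73278746 277.41615931]
 [365.11090836 274.1821647 ]
 [366.76547737 260.04276302]]
[[-6.65048882e-04  3.69830541e-01  9.29098987e-01]
 [-1.43984245e-03  9.29097876e-01 -3.69831129e-01]
 [-9.99998742e-01 -1.58371194e-03 -8.53977897e-05]]
```

View pics/crop2.png

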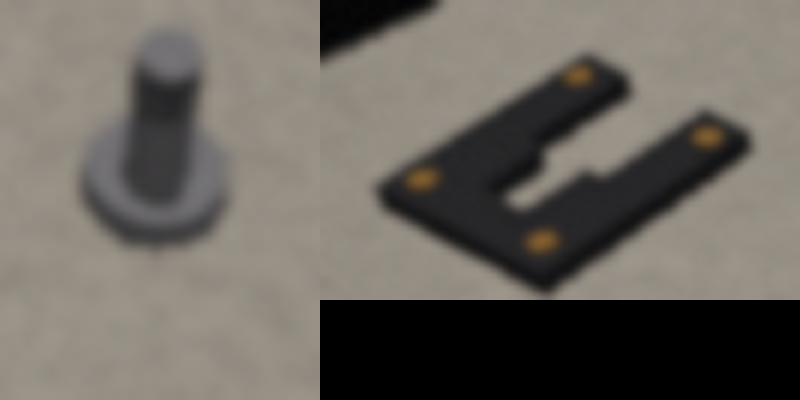

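```bash
cat >> h.py <<'E'
from scipy.spatial.transform import Rotation as Ro
def lin(target,yaw=None):
    s=read_state();R=Ro.from_rotvec(s['orientation']).as_matrix()
    y=np.degrees(np.arctan2(R[1,1],R[0,1]))
    print('t',s['t'],'pos',s['tool_pos'].round(4),'yaw',round(y,2),'axis',R[:,0].round(4),'F',s['force'].round(2),'open',round(s['opening'],4))
    for t in target: print(t,'->',(R.T@(np.array(t)-s['tool_pos'])/.6).round(4), None if yaw is None else ('roll',round((y-yaw)/30,3)))
E
python3 - <<'E'
from h import *
s=load('sc0')
print('scene foot',ray(s,[(366,275.6)],.01),ray(s,[(367.6,261.4)],.052))
lin([(.443,.219,.218),(.443,.219,.12)],16.8)
E
```

```text
scene foot [[0.44363938 0.22350132 0.01      ]] [[0.44366737 0.22328437 0.052     ]]
t 0.1 pos [0.2217 0.557  0.2177] yaw 68.29 axis [-7.0e-04 -1.4e-03 -1.0e+00] F [-0.32 -0.62 -0.81] open 0.0931
(0.443, 0.219, 0.218) -> [ 1.000e-04 -3.870e-01  5.511e-01] ('roll', np.float64(1.716))
(0.443, 0.219, 0.12) -> [ 0.1635 -0.3867  0.5511] ('roll', np.float64(1.716))
```

Request:
apply_moves --series '[{"jaw":-1,"linear":[0,-0.04,0.055],"roll":0.1},{"jaw":-1,"linear":[0,-0.1,0.14],"roll":0.25},{"jaw":-1,"linear":[0,-0.16,0.23],"roll":0.45},{"jaw":-1,"linear":[0,-0.22,0.315],"roll":0.6},{"jaw":-1,"linear":[0,-0.28,0.4],"roll":0.8},{"jaw":-1,"linear":[0,-0.34,0.485],"roll":1},{"jaw":-1,"linear":[0,-0.385,0.55],"roll":1},{"jaw":-1,"linear":[0.08,-0.385,0.55],"roll":1},{"jaw":-1,"linear":[0.15,-0.385,0.55],"roll":1},{"jaw":-1,"linear":[0.15,-0.385,0.55],"roll":1},{"jaw":-1,"linear":[0.15,-0.385,0.55],"roll":1}]' --force 25

```text
t: 1.48
tool_pos: [0.4433, 0.2206, 0.1295]
orientation: [0.703, 1.453, -0.705]
force: [0.7, -0.1, 0.3]
opening: 0.0929
```

Run:
```python
from h import *
lin([(.443,.2205,.12),(.443,.2205,.021)],16.8)
```

```text
t 1.475 pos [0.4433 0.2206 0.1295] yaw 38.31 axis [ 3.0e-04 -1.1e-03 -1.0e+00] F [ 0.74 -0.1   0.32] open 0.0929
(0.443, 0.2205, 0.12) -> [ 0.0158 -0.0005 -0.0002] ('roll', np.float64(0.717))
(0.443, 0.2205, 0.021) -> [ 0.1808 -0.0004 -0.0004] ('roll', np.float64(0.717))
```

Request:
apply_moves --series '[{"jaw":-1,"linear":[0.01,0,0],"roll":0.35},{"jaw":-1,"linear":[0.03,0,0],"roll":0.717},{"jaw":-1,"linear":[0.08,0,0],"roll":0.717},{"jaw":-1,"linear":[0.13,0,0],"roll":0.717},{"jaw":-1,"linear":[0.17,0,0],"roll":0.717},{"jaw":-1,"linear":[0.181,0,0],"roll":0.717},{"jaw":-1,"linear":[0.181,0,0],"roll":0.717},{"jaw":-1,"linear":[0.181,0,0],"roll":0.717}]'

```text
t: 2.48
tool_pos: [0.4447, 0.2211, 0.0228]
orientation: [0.992, 1.331, -0.989]
force: [0.8, 0.6, 0.1]
opening: 0.093
```

Run:
```python
from h import *
lin([(.443,.2205,.021)],16.8)
a=snap('top','t1.png');b=snap('scene','s1.png')
u=proj(b,[(.443,.221,.02)])[0].astype(int);v=proj(a,[(.443,.221,.02)])[0].astype(int)
crop(b,u[0]-50,u[1]-50,100,75,8,'s1c.png')
```

```text
t 2.475 pos [0.4447 0.2211 0.0228] yaw 16.81 axis [ 0.003 -0.    -1.   ] F [0.79 0.63 0.13] open 0.093
(0.443, 0.2205, 0.021) -> [ 0.0029 -0.0031  0.0001] ('roll', np.float64(0.0))
```

View pics/s1c.png

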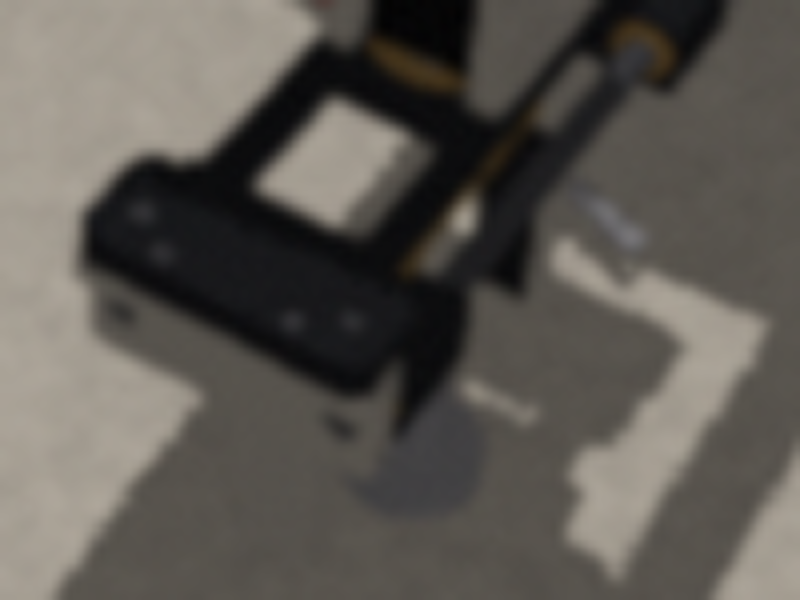

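The disc's lower edge is unchanged at about crop (420,515), so the foot hasn't been disturbed. Closing on the stem.

Request:
apply_moves --series '[{"jaw":1,"linear":[0.001,0,0],"roll":0},{"jaw":1,"linear":[0.001,0,0],"roll":0},{"jaw":1,"linear":[0.001,0,0],"roll":0},{"jaw":1,"linear":[0.001,0,0],"roll":0},{"jaw":1,"linear":[0.001,0,0],"roll":0},{"jaw":1,"linear":[0.001,0,0],"roll":0},{"jaw":1,"linear":[0.001,0,0],"roll":0},{"jaw":1,"linear":[0.001,0,0],"roll":0},{"jaw":1,"linear":[0.001,0,0],"roll":0},{"jaw":1,"linear":[0.001,0,0],"roll":0}]' --force 25

```text
t: 3.82
tool_pos: [0.4442, 0.2209, 0.0216]
orientation: [0.991, 1.332, -0.989]
force: [-1.3, 0.2, 0.1]
opening: 0.0154
```

Run:
```python
from h import *
g=np.array([.5347,-.2975]);a=np.radians(16.8);d=np.array([np.cos(a),np.sin(a)])
p=g-.038*d;print(p, g-.0125*d)
lin([(.444,.221,.14),(*p,.14),(*p,.06),(*p,.022)],16.8)
```

```text
[ 0.49832186 -0.30848321] [ 0.52273351 -0.3011129 ]
t 3.825 pos [0.4442 0.2209 0.0216] yaw 16.81 axis [ 2.2e-03 -3.0e-04 -1.0e+00] F [-1.35  0.18  0.08] open 0.0154
(0.444, 0.221, 0.14) -> [-1.973e-01  1.000e-04 -1.000e-04] ('roll', np.float64(0.0))
(np.float64(0.4983218590937814), np.float64(-0.3084832082838899), 0.14) -> [-0.1968 -0.1684  0.8708] ('roll', np.float64(0.0))
(np.float64(0.4983218590937814), np.float64(-0.3084832082838899), 0.06) -> [-0.0634 -0.1687  0.8707] ('roll', np.float64(0.0))
(np.float64(0.4983218590937814), np.float64(-0.3084832082838899), 0.022) -> [-1.000e-04 -1.688e-01  8.706e-01] ('roll', np.float64(0.0))
```

Opening is 15.4 mm, so the stem is held. Lifting and carrying it to above the go jaws.

Request:
apply_moves --series '[{"jaw":1,"linear":[-0.06,0,0],"roll":0},{"jaw":1,"linear":[-0.15,0,0],"roll":0},{"jaw":1,"linear":[-0.197,-0.01,0.05],"roll":0},{"jaw":1,"linear":[-0.197,-0.026,0.135],"roll":0},{"jaw":1,"linear":[-0.197,-0.043,0.22],"roll":0},{"jaw":1,"linear":[-0.197,-0.059,0.305],"roll":0},{"jaw":1,"linear":[-0.197,-0.076,0.39],"roll":0},{"jaw":1,"linear":[-0.197,-0.092,0.475],"roll":0},{"jaw":1,"linear":[-0.197,-0.109,0.56],"roll":0},{"jaw":1,"linear":[-0.197,-0.125,0.645],"roll":0},{"jaw":1,"linear":[-0.197,-0.142,0.73],"roll":0},{"jaw":1,"linear":[-0.197,-0.158,0.815],"roll":0},{"jaw":1,"linear":[-0.197,-0.1685,0.87],"roll":0},{"jaw":1,"linear":[-0.14,-0.1685,0.87],"roll":0},{"jaw":1,"linear":[-0.08,-0.1685,0.87],"roll":0},{"jaw":1,"linear":[-0.07,-0.1685,0.87],"roll":0},{"jaw":1,"linear":[-0.07,-0.1685,0.87],"roll":0},{"jaw":1,"linear":[-0.07,-0.1685,0.87],"roll":0}]'

```text
t: 6.08
tool_pos: [0.4995, -0.3088, 0.066]
orientation: [0.99, 1.329, -0.989]
force: [-0.2, -0.4, -1.3]
opening: 0.0157
```

Run:
```python
from h import *
g=np.array([.5347,-.2975]);a=np.radians(16.8);d=np.array([np.cos(a),np.sin(a)]);p=g-.038*d
lin([(*p,.035),(*p,.022)],16.8)
b=snap('scene','s2.png')
tp=read_state()['tool_pos']
print(np.r_[160,110], (proj(b,[(*tp[:2],tp[2]-.0216),(*tp[:2],tp[2]-.0116),(*p,0)])-[160,110])*8)
crop(b,160,110,100,75,8,'s2c.png')
```

```text
t 6.075 pos [ 0.4995 -0.3088  0.066 ] yaw 16.82 axis [ 0.0046 -0.0022 -1.    ] F [-0.17 -0.41 -1.34] open 0.0157
(np.float64(0.4983218590937814), np.float64(-0.3084832082838899), 0.035) -> [ 0.0517 -0.002  -0.0012] ('roll', np.float64(0.001))
(np.float64(0.4983218590937814), np.float64(-0.3084832082838899), 0.022) -> [ 0.0733 -0.002  -0.0013] ('roll', np.float64(0.001))
[160 110] [[390.89953701 305.94805455]
 [385.78976594 279.81292499]
 [416.59633087 417.42549637]]
```

View pics/s2c.png

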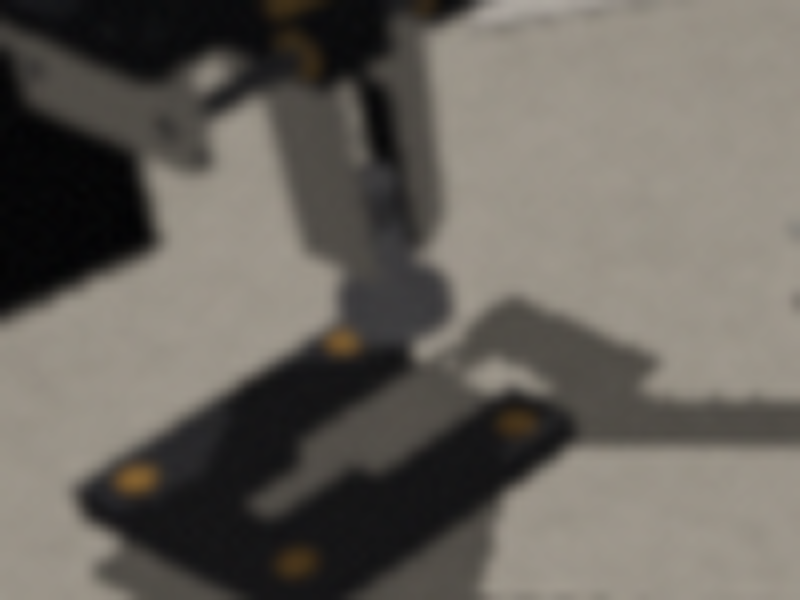

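The disc sits at about crop (390,297), against a prediction of (388,293). The gauge mean has the same small offset, so the relative alignment is good. Lowering carefully to just below the plate top.

Request:
apply_moves --series '[{"jaw":1,"linear":[0.03,-0.002,-0.001],"roll":0},{"jaw":1,"linear":[0.05,-0.002,-0.001],"roll":0},{"jaw":1,"linear":[0.058,-0.002,-0.001],"roll":0},{"jaw":1,"linear":[0.058,-0.002,-0.001],"roll":0},{"jaw":1,"linear":[0.058,-0.002,-0.001],"roll":0}]'

```text
t: 6.75
tool_pos: [0.4986, -0.3088, 0.0315]
orientation: [0.99, 1.328, -0.989]
force: [0.8, -0.0, -1.6]
opening: 0.0156
```

Run:
```python
from h import *
g=np.array([.5347,-.2975]);a=np.radians(16.8);d=np.array([np.cos(a),np.sin(a)]);p=g-.038*d
lin([(*p,.0225)],16.8)
```

```text
t 6.75 pos [ 0.4986 -0.3088  0.0315] yaw 16.82 axis [ 0.0051 -0.0026 -1.    ] F [ 0.79 -0.04 -1.6 ] open 0.0156
(np.float64(0.4983218590937814), np.float64(-0.3084832082838899), 0.0225) -> [ 0.015  -0.0004 -0.0007] ('roll', np.float64(0.001))
```

Request:
apply_moves --series '[{"jaw":1,"linear":[0.008,0,0],"roll":0},{"jaw":1,"linear":[0.015,0,0],"roll":0},{"jaw":1,"linear":[0.015,0,0],"roll":0},{"jaw":1,"linear":[0.015,0.01,0],"roll":0},{"jaw":1,"linear":[0.015,0.02,0],"roll":0},{"jaw":1,"linear":[0.015,0.03,0],"roll":0},{"jaw":1,"linear":[0.015,0.033,0],"roll":0},{"jaw":1,"linear":[0.015,0.033,0],"roll":0}]'

```text
t: 7.75
tool_pos: [0.5177, -0.303, 0.0225]
orientation: [0.99, 1.328, -0.988]
force: [0.2, 0.5, -1.6]
opening: 0.0158
```

Run:
```python
from h import *
g=np.array([.5347,-.2975]);a=np.radians(16.8);d=np.array([np.cos(a),np.sin(a)]);p=g-.0125*d
lin([(*p,.0225)],16.8);F=read_state()['force'];print(F[:2]@d, np.array([-d[1],d[0]])@F[:2])
```

```text
t 7.75 pos [ 0.5177 -0.303   0.0225] yaw 16.84 axis [ 0.0049 -0.0026 -1.    ] F [ 0.21  0.52 -1.59] open 0.0158
(np.float64(0.5227335062808491), np.float64(-0.30111289746180586), 0.0225) -> [ 0.0001  0.0089 -0.0006] ('roll', np.float64(0.001))
0.35417579413681843 0.43404185119150224
```

5.3 mm to go by estimate. I'll advance to 4 mm, then in steps of about 1 mm.

Request:
apply_moves --series '[{"jaw":1,"linear":[0,0.004,0],"roll":0},{"jaw":1,"linear":[0,0.007,0],"roll":0},{"jaw":1,"linear":[0,0.008,0],"roll":0},{"jaw":1,"linear":[0,0.009,0],"roll":0},{"jaw":1,"linear":[0,0.009,0],"roll":0}]'

```text
t: 8.38
tool_pos: [0.5219, -0.302, 0.0224]
orientation: [0.989, 1.329, -0.99]
force: [-5.8, -3.8, -0.7]
opening: 0.0159
```

```bash
cat > f.py <<'E'
from h import *
g=np.array([.5347,-.2975]);a=np.radians(16.8);d=np.array([np.cos(a),np.sin(a)])
s=read_state();F=s['force'];print(s['tool_pos'],(s['tool_pos'][:2]-g)@d,'F',F[:2]@d, np.array([-d[1],d[0]])@F[:2],F[2],s['wrist_torque'])
E
python3 f.py
```

```text
[ 0.52191444 -0.30201985  0.02235256] -0.01354624496444292 F -6.691329508933001 -1.9248882083878476 -0.7341425270959183 [-0.75539864  1.06136674  0.06960702]
```

Request:
apply_moves --series '[{"jaw":1,"linear":[0,0.0025,0],"roll":0},{"jaw":1,"linear":[0,0.004,0],"roll":0},{"jaw":1,"linear":[0,0.004,0],"roll":0},{"jaw":1,"linear":[0,0.004,0],"roll":0}]'

```text
t: 8.88
tool_pos: [0.5231, -0.3024, 0.0221]
orientation: [0.988, 1.33, -0.992]
force: [-5.8, -5.6, -1.6]
opening: 0.0156
```

```bash
python3 f.py
python3 - <<'E'
from h import *
b=snap('scene','s3.png')
tp=read_state()['tool_pos']
crop(b,160,110,100,75,8,'s3c.png')
print((proj(b,[(*tp[:2],0.01)])-[160,110])*8)
E
```

```text
[ 0.52306752 -0.30236628  0.02209922] -0.012542512489340447 F -7.123927692585312 -3.680308453022661 -1.6040321793392243 [-1.10099031  1.11300528  0.04357488]
[[351.28393168 429.21467096]]
```

View pics/s3c.png

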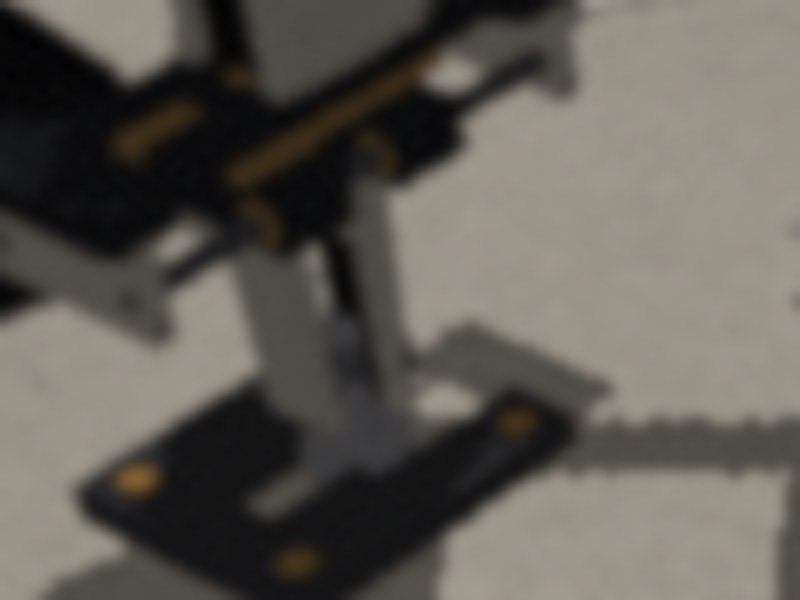

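The force ratio (7.1 axial, 3.7 lateral) suggests that only the +y step corner is touched, with the foot about 3–4 mm off centre. I'll back off, shift 3.5 mm toward gauge −y and push again until it seats.

Request:
apply_moves --series '[{"jaw":1,"linear":[0,-0.008,0],"roll":0},{"jaw":1,"linear":[0,-0.008,0.003],"roll":0},{"jaw":1,"linear":[0,-0.008,0.006],"roll":0},{"jaw":1,"linear":[0,-0.008,0.006],"roll":0},{"jaw":1,"linear":[0,-0.002,0.006],"roll":0},{"jaw":1,"linear":[0,0.001,0.006],"roll":0},{"jaw":1,"linear":[0,0.003,0.006],"roll":0},{"jaw":1,"linear":[0,0.005,0.006],"roll":0},{"jaw":1,"linear":[0,0.005,0.006],"roll":0}]'

```text
t: 10.05
tool_pos: [0.5237, -0.3053, 0.0219]
orientation: [0.985, 1.336, -0.996]
force: [-17.0, -1.8, 9.6]
opening: 0.0155
```

```bash
python3 f.py
```

```text
[ 0.52369331 -0.30528295  0.0218531 ] -0.012786435552716567 F -16.824190809830174 3.1667464393570453 9.62187664517714 [-0.35079411  3.3775279  -0.03658586]
```

Axial force is now 17 N with lateral force almost balanced, and the foot won't advance although commanded 3 mm further. It is seated on both step corners at x ≈ −12.8 mm. Next: lift out and carry to the tray.

Run:
```python
from h import *
p=(.5486,.018)
lin([(.523,-.3055,.022),(.523,-.3055,.12),(*p,.12),(*p,.06)],16.8)
```

```text
t 10.05 pos [ 0.5237 -0.3053  0.0219] yaw 16.8 axis [-0.0055 -0.0039 -1.    ] F [-17.02  -1.83   9.62] open 0.0155
(0.523, -0.3055, 0.022) -> [-0.0002 -0.0012  0.    ] ('roll', np.float64(0.0))
(0.523, -0.3055, 0.12) -> [-0.1636 -0.0023  0.0004] ('roll', np.float64(0.0))
(0.5486, 0.018, 0.12) -> [-0.1659  0.1944 -0.5035] ('roll', np.float64(0.0))
(0.5486, 0.018, 0.06) -> [-0.0659  0.1951 -0.5037] ('roll', np.float64(0.0))
```

Request:
apply_moves --series '[{"jaw":1,"linear":[0,-0.002,0],"roll":0},{"jaw":1,"linear":[-0.005,-0.003,0],"roll":0},{"jaw":1,"linear":[-0.03,-0.003,0],"roll":0},{"jaw":1,"linear":[-0.09,-0.003,0],"roll":0},{"jaw":1,"linear":[-0.164,-0.002,0],"roll":0},{"jaw":1,"linear":[-0.166,0.02,-0.06],"roll":0},{"jaw":1,"linear":[-0.166,0.055,-0.15],"roll":0},{"jaw":1,"linear":[-0.166,0.09,-0.24],"roll":0},{"jaw":1,"linear":[-0.166,0.125,-0.33],"roll":0},{"jaw":1,"linear":[-0.166,0.16,-0.42],"roll":0},{"jaw":1,"linear":[-0.166,0.19,-0.49],"roll":0},{"jaw":1,"linear":[-0.166,0.195,-0.504],"roll":0},{"jaw":1,"linear":[-0.1,0.195,-0.504],"roll":0},{"jaw":1,"linear":[-0.066,0.195,-0.504],"roll":0},{"jaw":1,"linear":[-0.066,0.195,-0.504],"roll":0},{"jaw":1,"linear":[-0.066,0.195,-0.504],"roll":0}]'

```text
t: 12.05
tool_pos: [0.5496, 0.0177, 0.0617]
orientation: [0.987, 1.334, -0.995]
force: [0.0, -1.1, -1.2]
opening: 0.0151
```

Run:
```python
from h import *
lin([(.5486,.018,.031),(.5486,.018,.0275)],16.8)
b=snap('scene','s4.png')
crop(b,210,165,120,90,6.66,'s4c.png')
```

```text
t 12.05 pos [0.5496 0.0177 0.0617] yaw 16.77 axis [-0.0035 -0.004  -1.    ] F [ 0.01 -1.13 -1.24] open 0.0151
(0.5486, 0.018, 0.031) -> [ 0.0511 -0.0012 -0.0011] ('roll', np.float64(-0.001))
(0.5486, 0.018, 0.0275) -> [ 0.0569 -0.0012 -0.0011] ('roll', np.float64(-0.001))
```

View pics/s4c.png

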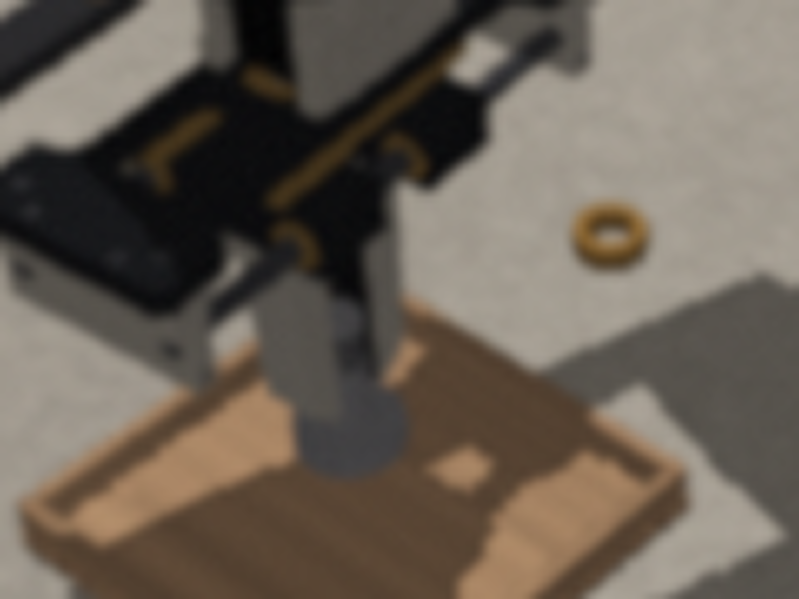

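The foot is held over the tray at about crop (352,430) and looks upright. Lowering.

Request:
apply_moves --series '[{"jaw":1,"linear":[0.03,-0.001,-0.001],"roll":0},{"jaw":1,"linear":[0.048,-0.001,-0.001],"roll":0},{"jaw":1,"linear":[0.053,-0.001,-0.001],"roll":0},{"jaw":1,"linear":[0.056,-0.001,-0.001],"roll":0},{"jaw":1,"linear":[0.056,-0.001,-0.001],"roll":0},{"jaw":1,"linear":[0.056,-0.001,-0.001],"roll":0}]'

```text
t: 12.85
tool_pos: [0.5493, 0.018, 0.0287]
orientation: [0.987, 1.333, -0.995]
force: [-0.0, 0.5, -0.5]
opening: 0.0157
```

```bash
python3 f.py
```

```text
[0.54930734 0.01799238 0.02868883] 0.1051712197922444 F 0.12423586346272043 0.4367410714151299 -0.46120292644666017 [-0.03573703  0.02727133  0.00429492]
```

Request:
apply_moves --series '[{"jaw":1,"linear":[0.0015,0,0],"roll":0},{"jaw":1,"linear":[0.003,0,0],"roll":0},{"jaw":1,"linear":[0.003,0,0],"roll":0},{"jaw":1,"linear":[0.003,0,0],"roll":0}]'

```text
t: 13.35
tool_pos: [0.5497, 0.0179, 0.0276]
orientation: [0.987, 1.332, -0.994]
force: [-2.8, -0.6, 5.0]
opening: 0.0157
```

```bash
python3 f.py
```

```text
[0.54970315 0.01793901 0.02764492] 0.10553471467474866 F -2.8757095114641964 0.19616011440184403 4.987829565232921 [-0.04712195  0.535233    0.01938721]
```

Floor contact is 5 N. Opening gently; I'll rise once the fingers are open.

Request:
apply_moves --series '[{"jaw":0.65,"linear":[0,0,0],"roll":0},{"jaw":0.5,"linear":[0,0,0],"roll":0},{"jaw":0.3,"linear":[0,0,0],"roll":0},{"jaw":0.1,"linear":[0,0,0],"roll":0},{"jaw":0,"linear":[0,0,0],"roll":0},{"jaw":0,"linear":[0,0,0],"roll":0},{"jaw":0,"linear":[-0.03,0,0],"roll":0},{"jaw":0,"linear":[-0.08,0,0],"roll":0},{"jaw":0,"linear":[-0.16,0,0],"roll":0},{"jaw":0,"linear":[-0.25,0,0],"roll":0},{"jaw":0,"linear":[-0.25,-0.1,0.15],"roll":0},{"jaw":0,"linear":[-0.25,-0.15,0.25],"roll":0},{"jaw":0,"linear":[-0.25,-0.15,0.25],"roll":0},{"jaw":0,"linear":[-0.25,-0.15,0.25],"roll":0},{"jaw":0,"linear":[-0.25,-0.15,0.25],"roll":0}]'

```text
t: 15.22
tool_pos: [0.5073, -0.1509, 0.1794]
orientation: [0.988, 1.331, -0.994]
force: [0.2, -0.0, 0.2]
opening: 0.0463
```

```bash
python3 f.py
python3 - <<'E'
from h import *
b=snap('scene','s5.png');a=snap('top','t5.png')
f=lambda P,x,y,w,h,q:cv2.resize(P['pixels'][y:y+h,x:x+w],None,fx=q,fy=q)
o=np.hstack([f(b,210,195,110,90,3.6),f(a,270,90,110,90,3.6)]);cv2.imwrite('pics/f.png',o)
E
```

```text
[ 0.50733066 -0.15092838  0.179442  ] 0.016162660684715155 F 0.1953372451209361 -0.07127807726971744 0.1734867918177925 [-0.08514646  0.035527   -0.04836243]
```

View pics/f.png

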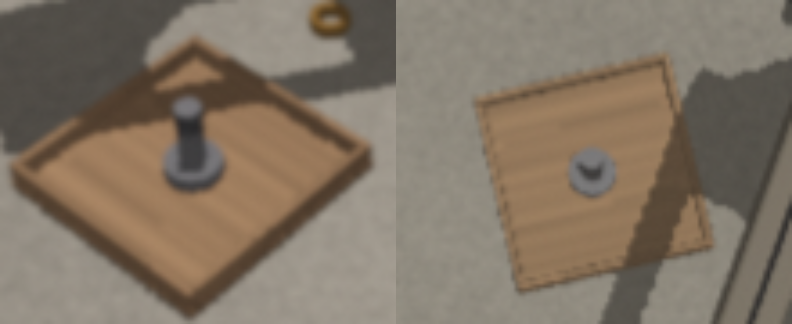

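The foot stands upright near the middle of the large tray (left view (192,165), right view (592,172)), and the gripper is clear of it. Handing in.

```bash
python3 -c "
from plant import *
print(close_job(), read_state()['t'])"
```

```text
the job is handed in; nothing more can be done
the job is handed in; nothing more can be done
```

The 36 mm foot is standing upright and released near the middle of the large plywood tray, and I handed the job in about 15 s into the 42 s limit. No verdict was reported.

- **Choosing the foot:** I took the one at pixel (251,180) in the top view. Its disc measured about 36 mm, between the wide and narrow look-alikes.
- **Gauging:** The first push seemed to touch only one step corner (7 N along the slot, 3.7 N sideways). I backed off, shifted 3.6 mm across the slot and pushed again. It then stopped firmly at about 17 N, at x ≈ −12.8 mm against the nominal −12.5 mm. That stop rests on the force and position readings; I took no picture after the second push.
- **Placing:** The foot met the tray floor at about 5 N before I opened the fingers. The last pictures from both cameras show it upright, with the gripper clear and only about 0.3 N of residual force.
- **Disagreement:** The two cameras placed the foot about 4 mm apart in y. That may be why the first push was off centre.

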